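# Interlace the finned heat-sink cap with the charger's fins

## Robot

A 6-joint arm with a two-finger parallel gripper is mounted at the origin on a cart in front of the work surface, level with it; the furniture and walls round the work are solid. World frame = base frame: x ahead of the robot, y to its left, z up, the work surface at z = 0. Lengths are in m, angles in rad, forces in N, time in s.
With the tool pointing down it reaches from about 0.35 to 0.775 m from the base axis. Payload 5.5 kg.
Tool frame: the origin (TCP) lies midway between the tips of the shut fingers; the grasp point (between the pads) lies 19 mm behind it; z points along the fingers, y is the line along which they close (so a half turn about z gives the same grasp; the last joint's range is limited). The gripper opens to 85 mm and grips with 20 to 120 N. Pads are 22 mm wide; open, the fingers measure 114 mm over their backs; the gripper's body (76 mm by 85 mm) begins 54 mm behind the grasp point. The pads swing forward as they close: fully open they stand 13 mm farther back than shut.
Start: joints at [-1.25, 0.313, 0.046, 1.304, 0, 1.431], TCP at [0.256, -0.515, 0.194] pointing down, gripper open.
Joint ranges: [-2.76, 2.76], [-0.86, 1.69], [-1.03, 1.26], [-2.2, 2.34], [-1.47, 1.5], [-3.14, 3.14]. Speed limits (rad/s): [2.57, 2.57, 3.14, 3.14, 3.14, 3.14].

## Interface

Orientations are given as a unit quaternion [w, x, y, z].
In Python, from workcell import env gives the robot as it stands.
- The arm moves only by the tool move_arm, never from a script. Its argument "targets" is a list of rows, each a list of 3 entries, a list of its own where there are three numbers: the shift along the tool's x, y, z in mm, then the turn, a rotation vector about the tool's x, y, z in units of 10 degrees (1.0 is 10 degrees), then the closure, from -1 (fully open) to 1 (shut). In form: [[[dx, dy, dz], [ax, ay, az], gripper], ...]. A call has 1 to 5 rows; each row is the pose to reach, as a shift and turn from the pose commanded when the call began, along the tool's axes at that moment; what a row does not reach only later rows make up. A row lasts 1/8 s, in which the tool goes at most 62.5 mm and 10.7 degrees, less where a joint would pass 70% of its speed; a pose out of reach is approached as far as the arm can. A call with a gripper value outside its range is refused whole. The fingers move at their own pace and stop on an object; "squeeze" is the grip in N (left out, the last holds). Time passes only in rows, so rows that repeat a pose let the fingers close. It gives the time, the measured TCP pose, the force, the opening and the grip force at its end, in the units of the state.
- env.get_state(): the state, without advancing time (a new reading comes with each control period).
- env.read_camera(name): name is "side" or "top"; returns a dict with "pixels" (480x640x3 uint8, red, green, blue), "fovy" (degrees; the focal length in pixels is half the picture's height over the tangent of half this angle, whatever the lens; pixels are square), "cx", "cy" (the principal point, pixels), "extrinsics" (4x4, takes a point from world to camera coordinates). Camera axes: x right, y up, looking along -z (the intrinsics and any distortion apply to the point x, -y, -z); pixel columns grow to the right and rows downward; lengths in m; the calibration is good to about 2 mm. A picture is of the moment at which its call begins. There is no depth.
- env.hand_in(): hands the job in; it is judged then, once.
Trained networks look in a picture, given as the dict that the camera call returned (one of the last four; its "shot" number tells which), for a name from the list of things; names that differ only in an ending like _2 or _b are one class to them, and where a whole thing is asked for, a point or a joint stands for the part that bears it (a point fixed in the world has none). Each returns a list of dicts, best first, with "confidence" (0 to 1); they miss things now and then, are a little off and sometimes report something else, mostly with a low value. They report only what shows in the picture. A call takes as long as a camera call. They do not tell look-alikes from the thing itself.
- env.spot_in(thing, picture): "centre" ([x, y, z] in m, in world coordinates, good to about 4 mm: the middle of the surface that is visible of it).
- env.regions_of(thing, picture): "mask" (480x640 bool, what is visible of it).
- env.landmark_of(thing, picture): "centre" ([x, y, z] in m, in world coordinates, good to about 4 mm: a listed point, or the origin of a listed thing).
The state is a dict: "clock": time; "joint_pos": joint angles; "qvel": joint speeds; "tau": joint torques, N m; "tcp_pos": TCP position; "orientation": TCP orientation; "wrist_force": force on the tool from outside, world axes, zero at the start; "ft_torque": the same for the moment, N m; "finger_gap": finger opening in m; "grip_force": force on a finger pad.
Only numpy, scipy, OpenCV 4.12 (cv2) and the standard library are available. Lean on these libraries where they do the work, as an engineer would, in place of code of your own. Each camera call takes 0.05 s, during which the arm holds its last target. There are 200 camera calls.

## Task

Fit the matching heat-sink cap, the one with five thick fins, onto the finned top of the battery charger: slide all five of its fins down into the five gaps between the charger's six fins until its plate lies flat and fully home on them, ends roughly even, and let go. The charger's fins may be bolted a little to one side, so feel for the gaps. Leave the other cap, with seven thin fins, where it is.

Things in the scene. Friction and masses are not known exactly. Their poses are not given: they have to be found in the camera images.
- charger_top (a point): Centre of the top face of the battery charger's fixed grey housing (130 x 150 x 40 mm in x, y, z; z up), 40 mm above the bench. A fixed aluminium fin pack is bolted on it, parallel to it and centred in x, but in slotted holes: the pack's centre lies up to 6.5 mm to either side of this point in y, differently each time and not reported. Find it by touch or sight.
- charger_tips (a point): Point 33 mm above charger_top, over the housing's centre, level with the tips of the pack's six upright fins. Fins: 70 mm long along x, 8.5 mm thick and 20 mm apart (centres) in y, 28 mm high; so five gaps of 11.5 mm. With the matching cap fully home, coarse_cap_center is 6 mm above this height; standing fin on fin it is 30 mm above.
- coarse_cap_center (a point): Half-way up the matching aluminium cap, loose on the bench on its fin tips, 30 mm below this point; 0.2 to 0.4 kg; z up. Plate 74 (x) x 102 (y) x 6 mm, top level with this point. Under it five fins: 70 mm long along x, 8.5 mm thick and 20 mm apart in y, 24 mm high, the third in the middle. Alike when turned half round about z.
- coarse_cap_bar (a point): Middle of the grip bar on that cap, 15 mm above the plate's top: 60 mm long along x, 16 mm thick in y, 30 mm high, centred on the plate. Grasp it across its 16 mm.
- fine_cap_center (a point): Half-way up the other cap: same material, plate and grip bar, but seven thin fins (4.5 mm thick, 14 mm apart) that do not fit the charger. The two caps may be in each other's places. Leave this one.
Not all that is in view belongs to the job. Leave any yellow look-alike of the part that bears coarse_cap_center alone.

How it is judged:
By the outcome, as a careful person would: the job done as asked, in the order asked, and still so for the second after the job is handed in, with the robot touching nothing.
It also fails if it takes over 58 s, if anything falls off the work surface, if the arm or the gripper's body presses on something with over 40 N, if the wrist force passes 120 N, or if a joint passes its speed limit or range.

## Working session

There is one attempt and no reset: what is moved stays moved. The work goes in short steps, Python scripts to look and compute and a tool call to move; the robot and the scene stay as the last step left them, time stands still between calls to the robot, and variables do not carry over. Pictures are saved under pics/ and viewed, at most 10 in all, crops included, and the job is handed in when it is done.

Besides the shell and the picture viewer there is one more tool, called after ">>>" as name(argument=value, ...) on one line, values as JSON. move_arm: Moves the arm, as the interface text tells. Its arguments: {"type":"object","properties":{"targets":{"type":"array","items":{"type":"array"}},"squeeze":{"type":"number"}},"required":["targets"]}

```bash
mkdir -p pics
cat > h.py <<'E'
import numpy as np,cv2
from workcell import env
from scipy.spatial.transform import Rotation as R
def shot(n,name=None):
    p=env.read_camera(n)
    if name: cv2.imwrite('pics/'+name,p['pixels'][:,:,::-1])
    return p
def proj(p,X):
    E=np.array(p['extrinsics']);c=E[:3,:3]@np.array(X)+E[:3,3]
    f=240/np.tan(np.radians(p['fovy'])/2)
    return p['cx']+f*c[0]/-c[2],p['cy']+f*-c[1]/-c[2]
def onplane(p,u,v,z):
    E=np.array(p['extrinsics']);f=240/np.tan(np.radians(p['fovy'])/2)
    d=E[:3,:3].T@np.array([(u-p['cx'])/f,-(v-p['cy'])/f,-1]);o=-E[:3,:3].T@E[:3,3]
    return o+d*(z-o[2])/d[2]
E
python3 - <<'E'
from h import *
for n in('top','side'):
    p=shot(n,n+'1.png'); print({k:v for k,v in p.items() if k!='pixels'})
    for t in('charger_top','charger_tips','coarse_cap_center','coarse_cap_bar','fine_cap_center'):
        for d in env.landmark_of(t,p): print(n,t,np.round(d['centre'],4),round(d['confidence'],2),np.round(proj(p,d['centre'])))
s=env.get_state();print(s)
E
```

```text
{'fovy': 49.12956662555276, 'cx': 324.4571797651524, 'cy': 236.1199311553597, 'extrinsics': array([[ 0.01203726, -0.99989567, -0.00798423,  0.02066774],
       [ 0.99455441,  0.01114554,  0.10362096, -0.54963992],
       [-0.10352116, -0.00918806,  0.99458481, -1.12723407],
       [ 0.        ,  0.        ,  0.        ,  1.        ]]), 'shot': 1}
top coarse_cap_center [0.4756 0.2741 0.0286] 0.8 [211. 268.]
top coarse_cap_center [0.6228 0.2471 0.0305] 0.8 [226. 202.]
top coarse_cap_bar [0.4747 0.2711 0.0457] 0.95 [211. 268.]
top coarse_cap_bar [0.6214 0.2512 0.0473] 0.72 [222. 201.]
top fine_cap_center [ 0.5286 -0.235   0.0269] 0.68 [444. 247.]
{'fovy': 47.09189303106299, 'cx': 324.02157475882524, 'cy': 238.78296062462502, 'extrinsics': array([[-0.98363196, -0.18015116, -0.00370448,  0.53925528],
       [ 0.08636439, -0.48939694,  0.86777406, -0.11340213],
       [-0.15814347,  0.85325037,  0.49694512, -1.09429634],
       [ 0.        ,  0.        ,  0.        ,  1.        ]]), 'shot': 2}
side charger_top [ 0.5819 -0.0194  0.0384] 0.8 [310. 248.]
side coarse_cap_center [0.4759 0.2712 
[... 294 characters left out ...]
s': array([-1.24961189e+00,  3.13179252e-01,  4.60982426e-02,  1.30360254e+00,
       -1.58671878e-05,  1.43119756e+00]), 'qvel': array([ 1.93808218e-03,  9.76772269e-05, -6.89401993e-04,  1.57710014e-03,
        2.14710839e-04,  1.65395498e-04]), 'tau': array([-1.00494462e-04, -4.80152678e+01,  2.98662794e+01,  3.84865698e-04,
       -1.19897545e-04, -1.13329719e-05]), 'tcp_pos': array([ 0.25567425, -0.51507696,  0.19383428]), 'orientation': array([ 5.68756188e-05,  9.73577042e-01,  2.28358796e-01, -2.78827150e-06]), 'wrist_force': array([ 0.85099927,  0.73407296, -0.29879198]), 'ft_torque': array([-0.01995024,  0.03122308,  0.00192144]), 'grip_force': 0.0, 'finger_gap': 0.0852417833891977}
```

View pics/top1.png

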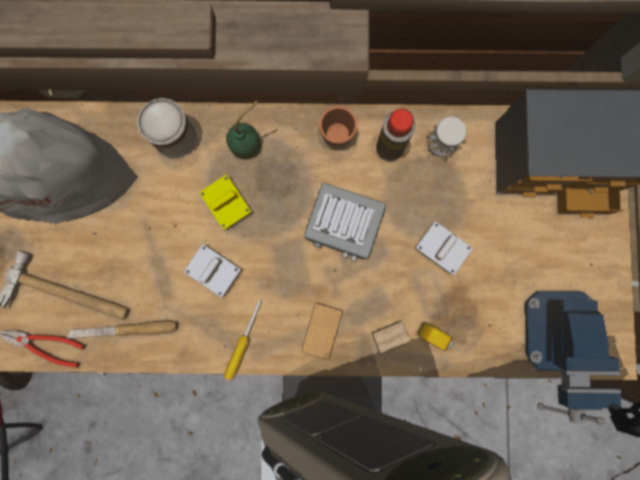

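View pics/side1.png

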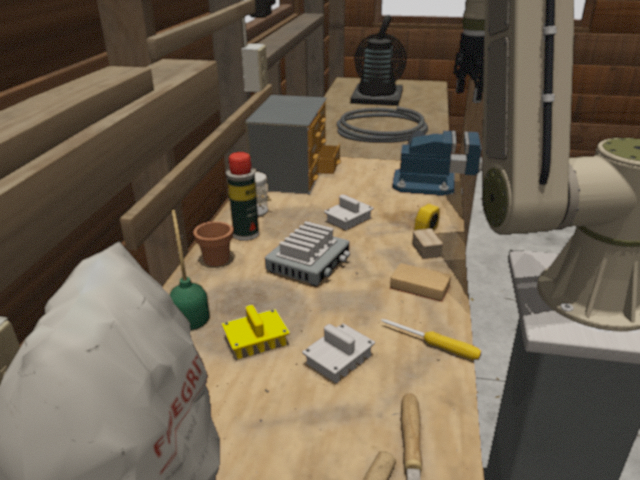

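The top view shows grey caps at (211,268) and (444,247), the yellow look-alike at (226,202) and the charger at (345,221). In the side view the grey caps are at (338,350) and (349,212). Next I'll zoom in to tell the caps apart and measure yaws.

Run:
```python
from h import *
t=cv2.imread('pics/top1.png');s=cv2.imread('pics/side1.png')
c=[(s,340,352),(s,349,212),(s,309,250),(t,345,221)]
im=[cv2.resize(a[y-37:y+38,x-50:x+50],(400,300),interpolation=cv2.INTER_CUBIC) for a,x,y in c]
cv2.imwrite('pics/z.png',np.vstack([np.hstack(im[:2]),np.hstack(im[2:])]))
p=shot('top');q=shot('side')
def ang(th,p,z,near):
    for d in env.regions_of(th,p):
        m=d['mask'].astype(np.uint8);ct=max(cv2.findContours(m,0,2)[0],key=cv2.contourArea)
        if len(ct)<5: continue
        P=np.array([onplane(p,u,v,z)[:2] for u,v in ct[:,0]],np.float32)
        (cx,cy),(w,h),a=cv2.minAreaRect(P*1000)
        print(th,round(d['confidence'],2),m.sum(),np.round([cx,cy,w,h,a],1))
ang('coarse_cap_center',p,.03,0);ang('fine_cap_center',p,.03,0);ang('coarse_cap_bar',p,.06,0)
for th in('charger_top','charger_tips'):
  ang(th,p,.04,0)
  for pp in(p,q):
    for d in env.landmark_of(th,pp): print(th,np.round(d['centre'],4),d['confidence'])
```

```text
coarse_cap_center 0.83 1540 [623.3 249.2 105.1  74.5  34.5]
coarse_cap_center 0.57 1569 [470.6 273.7 102.9  75.   57.3]
fine_cap_center 0.77 1530 [ 525.4 -235.4  101.1   75.5   54.2]
fine_cap_center 0.54 1511 [471.5 273.4 101.9  73.4  57.6]
coarse_cap_bar 0.89 1538 [470.7 266.3  99.   73.8  57.3]
coarse_cap_bar 0.72 1527 [617.6 243.2 100.1  73.1  34.7]
charger_top 0.92 2218 [577.5 -15.6 153.4 142.   71.3]
charger_top [ 0.5829 -0.0206  0.0393] 0.64
charger_tips 0.87 2317 [578.8 -15.1 154.4 143.7  72.2]
```

View pics/z.png

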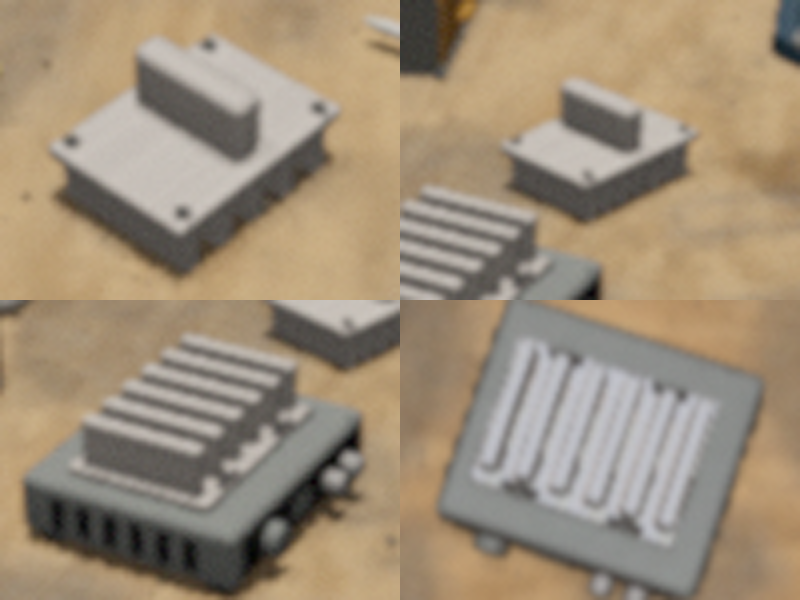

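The left cap (211,268) shows five coarse fins and the right one shows fine, dense teeth, so the left is the matching cap. The charger's fins run at about -18°. I'll fit the pack stripes and compute the first move.

```bash
cat >> h.py <<'E'
def pv(p,X):
    E=np.array(p['extrinsics']);c=X@E[:3,:3].T+E[:3,3];f=240/np.tan(np.radians(p['fovy'])/2)
    return np.stack([p['cx']+f*c[:,0]/-c[:,2],p['cy']+f*c[:,1]/c[:,2]],1).astype(np.float32)
def to(x,y,z,yaw):
    "shift mm and turn (10deg units) in tool axes to reach TCP x,y,z, tool-down with tool x at yaw deg"
    s=env.get_state();q=s['orientation'];Rt=R.from_quat([q[1],q[2],q[3],q[0]])
    a=np.radians(yaw);Rg=R.from_matrix(np.array([[np.cos(a),np.sin(a),0],[np.sin(a),-np.cos(a),0],[0,0,-1.]]))
    d=Rt.inv().apply(np.array([x,y,z])-s['tcp_pos'])*1000
    print('shift',d.round(1),'turn',(np.degrees((Rt.inv()*Rg).as_rotvec())/10).round(3),'clock',s['clock'],'tcp',s['tcp_pos'].round(4),'F',s['wrist_force'].round(1),'gap',round(s['finger_gap'],4))
    print('tool axes\n',Rt.as_matrix().round(3))
def fitpack(p,z=.073,g0=(578,-15,-18)):
    "tips bright, gaps dark"
    g=cv2.cvtColor(p['pixels'],cv2.COLOR_RGB2GRAY).astype(np.float32)
    xs=np.arange(-33,34,3.);ys=np.arange(-63,64,1.)
    X,Y=np.meshgrid(xs,ys);k=np.abs((Y+10)%20-10)
    # fins at +-10,30,50
    w=np.where(np.abs(Y)<54.25,np.where(k>10-4.25,1.,0),0);n=np.where((np.abs(Y)<46)&(k<4),1.,0)
    # outer gaps
    W=(w/w.sum()-n/n.sum()).ravel()
    best=[]
    for yaw in np.arange(g0[2]-5,g0[2]+5.1,.5):
        a=np.radians(yaw);c,s=np.cos(a),np.sin(a)
        bx=(c*X-s*Y).ravel();by=(s*X+c*Y).ravel()
        for x in np.arange(g0[0]-14,g0[0]+15,2):
            for y in np.arange(g0[1]-14,g0[1]+15,1):
                uv=pv(p,np.stack([x+bx,y+by,0*bx+z*1000],1)/1000)
                best.append((W@cv2.remap(g,uv[:,0],uv[:,1],1).ravel(),x,y,yaw))
    best.sort(reverse=True);return np.array(best[:8])
E
python3 - <<'E'
from h import *
for n in('top','side'): print(n);print(fitpack(shot(n)).round(1))
to(.471,.2735,.2,147.3)
E
```

```text
top
[[ 18.9 582.   -7.  -20.5]
 [ 18.9 582.   -7.  -20. ]
 [ 18.8 584.   -8.  -20. ]
 [ 18.8 582.   -7.  -21. ]
 [ 18.8 582.   -7.  -19.5]
 [ 18.8 584.   -8.  -19.5]
 [ 18.8 584.   -8.  -20.5]
 [ 18.8 588.   -9.  -18.5]]
side
[[ 49.4 586.  -13.  -19. ]
 [ 49.3 586.  -13.  -19.5]
 [ 49.3 586.  -13.  -18.5]
 [ 49.1 586.  -13.  -20. ]
 [ 49.1 586.  -13.  -18. ]
 [ 49.1 588.  -14.  -19. ]
 [ 49.  588.  -14.  -18.5]
 [ 49.  588.  -14.  -19.5]]
shift [ 543.5 -610.6   -6.2] turn [  0.     0.   -12.09] clock 1.25 tcp [ 0.2557 -0.5151  0.1938] F [ 0.1 -1.  -0.3] gap 0.0855
tool axes
 [[ 0.896  0.445  0.   ]
 [ 0.445 -0.896 -0.   ]
 [ 0.     0.    -1.   ]]
```

>>> move_arm(targets=[[[0,0,-50],[0,0,-1],-1],[[190,-210,-56],[0,0,-5],-1],[[190,-210,-56],[0,0,-5],-1],[[190,-210,-56],[0,0,-5],-1],[[190,-210,-56],[0,0,-5],-1]])

```text
clock: 1.88
tcp_pos: [0.3237, -0.2727, 0.2493]
orientation: [0.0, 0.785, 0.62, 0.0]
wrist_force: [0.6, -0.2, 1.1]
finger_gap: 0.0858
grip_force: 0.0
```

```bash
python3 -c "
from h import *
to(.471,.2735,.15,147.3)"
```

```text
shift [565.5  17.   99.1] turn [ 3.000e-03  5.000e-03 -7.066e+00] clock 1.875 tcp [ 0.3237 -0.2727  0.2493] F [ 0.6 -0.2  1.1] gap 0.0858
tool axes
 [[ 0.231  0.973  0.001]
 [ 0.973 -0.231 -0.001]
 [-0.     0.001 -1.   ]]
```

>>> move_arm(targets=[[[560,17,99],[0,0,-7],-1],[[560,17,99],[0,0,-7],-1],[[560,17,99],[0,0,-7],-1],[[560,17,99],[0,0,-7],-1],[[560,17,99],[0,0,-7],-1]])

```text
clock: 2.5
tcp_pos: [0.4053, 0.0242, 0.1948]
orientation: [0.001, 0.419, 0.908, 0.0]
wrist_force: [0.4, -1.1, 0.3]
finger_gap: 0.0855
grip_force: 0.0
```

```bash
python3 -c "
from h import *
to(.471,.2735,.15,147.3)"
```

```text
shift [147.1 211.7  44.8] turn [ 0.004  0.009 -1.684] clock 2.5 tcp [0.4053 0.0242 0.1948] F [ 0.4 -1.1  0.3] gap 0.0855
tool axes
 [[-0.649  0.761  0.002]
 [ 0.761  0.649 -0.   ]
 [-0.001  0.001 -1.   ]]
```

>>> move_arm(targets=[[[145,205,40],[0,0,-1.6],-1],[[145,205,40],[0,0,-1.6],-1],[[145,205,40],[0,0,-1.6],-1],[[145,205,40],[0,0,-1.6],-1],[[145,205,40],[0,0,-1.6],-1]])

```text
clock: 3.12
tcp_pos: [0.4682, 0.2687, 0.1533]
orientation: [-0.0, 0.289, 0.957, -0.0]
wrist_force: [-0.6, -0.4, -0.0]
finger_gap: 0.0852
grip_force: 0.0
```

>>> move_arm(targets=[[[0,0,0],[0,0,0],-1],[[0,0,0],[0,0,0],-1]])

```text
clock: 3.38
tcp_pos: [0.4681, 0.2641, 0.155]
orientation: [0.0, 0.292, 0.956, -0.0]
wrist_force: [0.7, -0.1, 0.3]
finger_gap: 0.0855
grip_force: 0.0
```

Run:
```python
from h import *
to(.471,.2735,.15,147.3)
for n in('side','top'):
  p=shot(n,n+'2.png')
  for t in('coarse_cap_center','coarse_cap_bar'):
    for d in env.landmark_of(t,p): print(n,t,np.round(d['centre'],4),round(d['confidence'],2))
im=cv2.imread('pics/side2.png')[200:450,200:500];cv2.imwrite('pics/s2.png',cv2.resize(im,(720,600),interpolation=cv2.INTER_CUBIC))
```

```text
shift [2.9 9.4 5. ] turn [-0.001  0.002 -0.127] clock 3.375 tcp [0.4681 0.2641 0.155 ] F [ 0.7 -0.1  0.3] gap 0.0855
tool axes
 [[-0.829  0.559  0.   ]
 [ 0.559  0.829 -0.   ]
 [-0.    -0.    -1.   ]]
side coarse_cap_center [0.4723 0.2706 0.0304] 0.8
side coarse_cap_center [0.627  0.2499 0.0283] 0.62
side coarse_cap_bar [0.474  0.2736 0.0436] 0.63
side coarse_cap_bar [0.6258 0.2487 0.0474] 0.57
top coarse_cap_center [0.6262 0.2484 0.029 ] 0.77
top coarse_cap_center [0.4749 0.2761 0.0293] 0.68
top coarse_cap_bar [0.4708 0.2705 0.0456] 0.96
top coarse_cap_bar [0.6248 0.2539 0.0479] 0.56
```

View pics/s2.png

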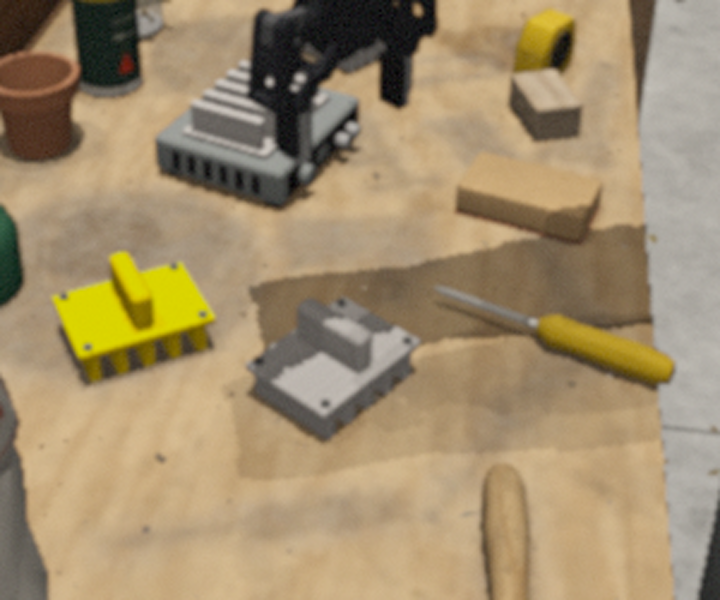

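The cap sits at (330,360) in the crop. Before grasping I'll count its fins by rectifying the fin-end faces of both grey caps from the first side picture.

Run:
```python
from h import *
p=shot('side');g=cv2.imread('pics/side1.png')
rows=[]
for x,y,yaw in((472,273,-32.7),(527,-235.5,-35.8),(623,249,-55.5)):
  a=np.radians(yaw);c,s=np.cos(a),np.sin(a)
  cam=-np.array(p['extrinsics'])[:3,:3].T@np.array(p['extrinsics'])[:3,3]*1000
  for sg in(1,-1):
    if (cam[0]-x)*c*sg+(cam[1]-y)*s*sg<35: continue
    Y,Z=np.meshgrid(np.arange(-56,56.1,.5),np.arange(40,-8,-.5))
    X=sg*35
    uv=pv(p,np.stack([x+c*X-s*Y,y+s*X+c*Y,Z],-1).reshape(-1,3)/1000)
    w=cv2.remap(g,uv[:,0].reshape(Y.shape),uv[:,1].reshape(Y.shape),cv2.INTER_CUBIC)
    pr=w[[60,64,68,72]].mean((0,2));print(sg,pr[::8].round())
    rows.append(cv2.resize(w,(675,195)))
cv2.imwrite('pics/f.png',np.vstack(rows)[:600])
```

```text
-1 [159. 157. 145. 103.  87.  89.  82.  71.  70.  77.  88.  79.  73.  81.
  81.  87.  84.  78.  72.  81.  86.  84.  73.  71.  83.  86.  82.  94.
 135.]
-1 [152. 152. 152. 139. 114.  91.  82.  80.  82.  82.  79.  84.  84.  77.
  76.  79.  78.  74.  79.  78.  76.  74.  81.  79.  74.  84.  87.  82.
  87.]
-1 [152. 145. 137.  78.  74.  69.  63.  55.  58.  71.  76.  67.  55.  58.
  73.  75.  63.  57.  54.  73.  74.  65.  52.  53.  74.  76.  68.  83.
 137.]
```

View pics/f.png

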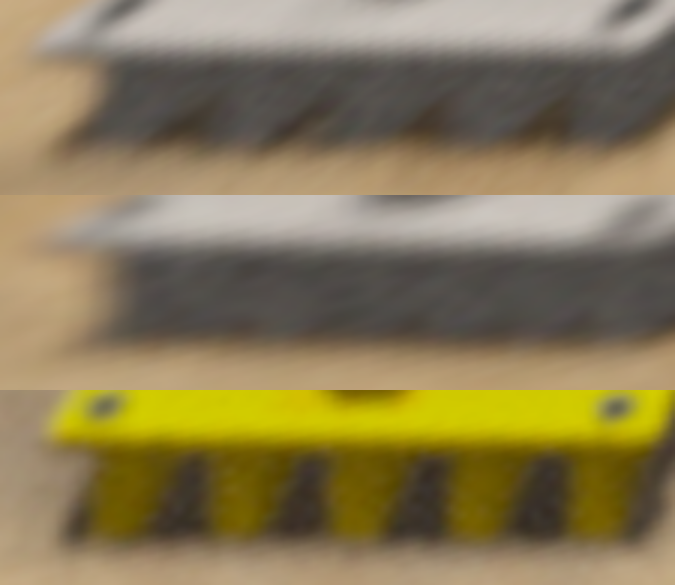

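The top strip (our cap) has four wide gaps, like the yellow one, so it has five thick fins. The middle strip shows none that wide, so it's the fine cap. Descending.

>>> move_arm(targets=[[[1,10,50],[0,0,-0.13],-1],[[1,10,100],[0,0,-0.13],-1],[[1,10,118],[0,0,-0.13],-1],[[1,10,118],[0,0,-0.13],-1],[[1,10,118],[0,0,-0.13],-1]])

```text
clock: 4.35
tcp_pos: [0.4739, 0.2743, 0.0378]
orientation: [0.001, 0.281, 0.96, 0.0]
wrist_force: [0.4, 0.9, 0.5]
finger_gap: 0.0854
grip_force: 0.0
```

```bash
python3 -c "
from h import *
to(.4725,.273,.036,147.3)"
```

```text
shift [ 0.4 -1.9  1.8] turn [0.007 0.006 0.011] clock 4.35 tcp [0.4739 0.2743 0.0378] F [0.4 0.9 0.5] gap 0.0854
tool axes
 [[-0.843  0.539  0.002]
 [ 0.539  0.843  0.001]
 [-0.001  0.001 -1.   ]]
```

Good. Close gently, then lift a little.

>>> move_arm(targets=[[[0,-1,2],[0,0,0],1],[[0,-1,2],[0,0,0],1],[[0,-1,2],[0,0,0],1],[[0,-1,2],[0,0,0],1],[[0,-1,2],[0,0,0],1]], squeeze=50)

```text
clock: 4.97
tcp_pos: [0.4725, 0.2733, 0.0347]
orientation: [0.0, 0.281, 0.96, -0.0]
wrist_force: [0.2, -0.1, 0.5]
finger_gap: 0.0
grip_force: 0.0
```

>>> move_arm(targets=[[[0,0,0],[0,0,0],1],[[0,0,0],[0,0,0],1],[[0,0,-60],[0,0,0],1],[[0,0,-120],[0,0,0],1],[[0,0,-120],[0,0,0],1]])

```text
clock: 5.6
tcp_pos: [0.4759, 0.2747, 0.1603]
orientation: [0.004, 0.281, 0.96, 0.003]
wrist_force: [1.0, -0.3, -0.4]
finger_gap: -0.0003
grip_force: 0.0
```

Run:
```python
from h import *
p=shot('side','s3.png');t=shot('top','t3.png')
print(fitpack(t,g0=(584,-11,-19)).round(1)[:4])
to(.584,-.011,.16,161)
for n,q in(('side',p),('top',t)):
  for k in('coarse_cap_center','coarse_cap_bar'):
    for d in env.landmark_of(k,q): print(n,k,np.round(d['centre'],4),round(d['confidence'],2))
cv2.imwrite('pics/s3b.png',cv2.resize(cv2.imread('pics/s3.png')[150:400,200:500],(720,600),interpolation=cv2.INTER_CUBIC))
```

```text
[[ 20.4 582.   -7.  -20.5]
 [ 20.4 582.   -7.  -20. ]
 [ 20.3 584.   -8.  -20. ]
 [ 20.3 584.   -8.  -19.5]]
shift [-246.8 -179.8   -4.6] turn [ 0.007  0.007 -1.358] clock 5.7 tcp [0.4729 0.2734 0.1554] F [ 0.2 -0.1 -0.8] gap 0.0002
tool axes
 [[-0.843  0.539  0.002]
 [ 0.539  0.843  0.001]
 [-0.001  0.001 -1.   ]]
side coarse_cap_center [0.4677 0.2719 0.0295] 0.82
side coarse_cap_center [0.629  0.2472 0.0274] 0.64
side coarse_cap_bar [0.473  0.2742 0.0447] 0.95
side coarse_cap_bar [0.6249 0.2472 0.0445] 0.63
top coarse_cap_center [0.6245 0.2505 0.0337] 0.85
top coarse_cap_center [0.4763 0.2752 0.0303] 0.79
top coarse_cap_bar [0.4722 0.2713 0.0443] 0.81
top coarse_cap_bar [0.6238 0.2507 0.0471] 0.65
```

View pics/s3b.png

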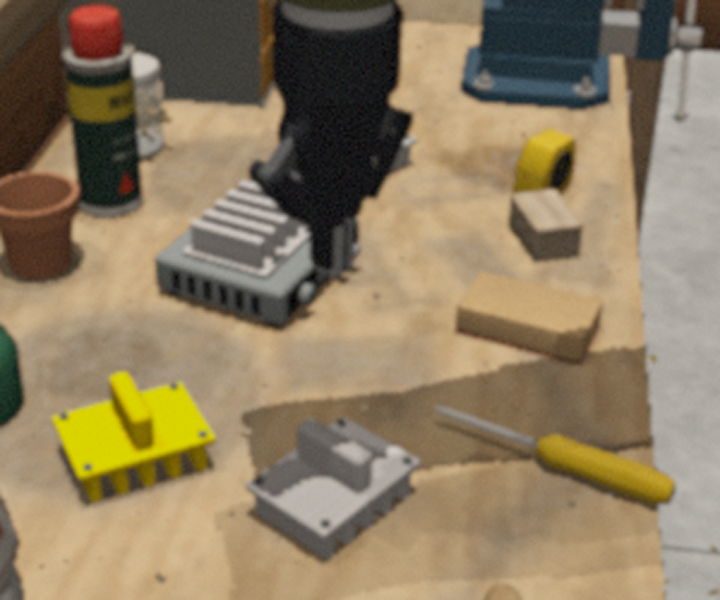

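The grip missed: gap 0, and the cap still sits at crop (330,475). I'll check where the TCP projects against the seen fingertips.

Run:
```python
from h import *
s=env.get_state();T=s['tcp_pos'];print(T,s['finger_gap'])
o=[]
for n in('side','top'):
  p=shot(n);im=p['pixels'][:,:,::-1].copy();u,v=proj(p,T);print(n,u,v)
  b=proj(p,(.4725,.273,.045))
  for q,c in(((u,v),(0,0,255)),(b,(0,255,0)),(proj(p,T+[0,0,.054+.019]),(255,0,255))): cv2.circle(im,tuple(int(round(a)) for a in q),2,c,-1)
  cx,cy=int(b[0]),int(b[1])-30
  o.append(cv2.resize(im[cy-100:cy+100,cx-66:cx+66],(396,600),interpolation=cv2.INTER_CUBIC))
cv2.imwrite('pics/m.png',np.hstack(o))
```

```text
[0.471279   0.27282344 0.15300063] 0.00022700724341173306
side 340.6554708582836 285.82045035106785
top 197.75242414854995 267.85418132513854
```

View pics/m.png

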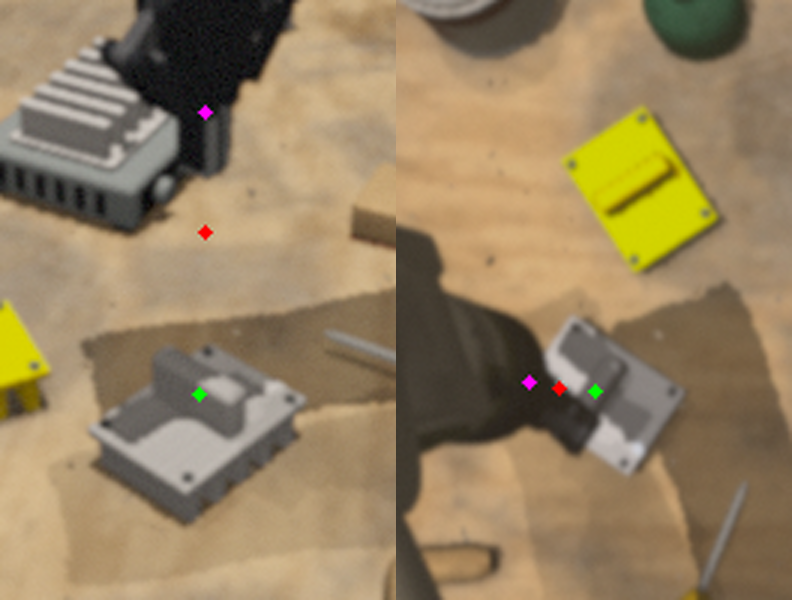

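Run:
```python
from h import *
from scipy.optimize import least_squares
P={n:shot(n) for n in('side','top')}
uv={}
for n,c in(('side',(210,174)),('top',(578,445))):
  b=proj(P[n],(.4725,.273,.045));cx,cy=int(b[0]),int(b[1])-30
  x=c[0]-(396 if n=='top' else 0)
  uv[n]=np.array([cx-66+x/3,cy-100+c[1]/3])
r=least_squares(lambda X:np.concatenate([np.array(proj(P[n],X))-uv[n] for n in uv]),[.47,.27,.15])
print(uv,r.x,r.fun)
for k in range(3):
  s=env.get_state();print(s['tcp_pos'],s['joint_pos'].round(4),s['orientation'].round(4))
# shadow of tool etc: check base/known: start pose side image fingertip
p=P['side'];print(proj(p,(.256,-.515,.194)),proj(P['top'],(.256,-.515,.194)))
```

```text
{'side': array([343., 267.]), 'top': array([204.66666667, 287.33333333])} [0.45553846 0.25488576 0.17683548] [  9.55152062   0.7906564   -0.93241053 -11.64875322]
[0.47192043 0.27306866 0.1537978 ] [ 3.7740e-01  2.7210e-01 -1.0890e-01  1.1916e+00 -1.0000e-04  9.4610e-01] [-6.000e-04  2.805e-01  9.598e-01 -6.000e-04]
[0.47192043 0.27306866 0.1537978 ] [ 3.7740e-01  2.7210e-01 -1.0890e-01  1.1916e+00 -1.0000e-04  9.4610e-01] [-6.000e-04  2.805e-01  9.598e-01 -6.000e-04]
[0.47192043 0.27306866 0.1537978 ] [ 3.7740e-01  2.7210e-01 -1.0890e-01  1.1916e+00 -1.0000e-04  9.4610e-01] [-6.000e-04  2.805e-01  9.598e-01 -6.000e-04]
(np.float64(465.4575285889247), np.float64(116.1340649855715)) (np.float64(619.454119888725), np.float64(390.26262668052425))
```

The side tip is about 19 px above where the TCP reading projects, as if the true tips were ~28 mm higher than reported. I'll check this by touching the bare bench between the cap and charger with the shut fingers.

>>> move_arm(targets=[[[-31,-59,0],[0,0,0],1],[[-62,-118,20],[0,0,0],1],[[-62,-118,80],[0,0,0],1],[[-62,-118,114],[0,0,0],1],[[-62,-118,114],[0,0,0],1]])

```text
clock: 6.72
tcp_pos: [0.4581, 0.1397, 0.0382]
orientation: [-0.003, 0.281, 0.96, -0.001]
wrist_force: [-0.2, -0.1, -1.2]
finger_gap: -0.0001
grip_force: 0.0
```

>>> move_arm(targets=[[[0,0,0],[0,0,0],1],[[0,0,4],[0,0,0],1],[[0,0,8],[0,0,0],1],[[0,0,12],[0,0,0],1],[[0,0,12],[0,0,0],1]])

```text
clock: 7.35
tcp_pos: [0.4608, 0.1405, 0.0284]
orientation: [-0.0, 0.28, 0.96, -0.0]
wrist_force: [0.0, -0.5, -0.2]
finger_gap: 0.0001
grip_force: 0.0
```

Run:
```python
from h import *
s=env.get_state();T=s['tcp_pos'];print(T)
o=[]
for n in('side','top'):
  p=shot(n,n+'5.png');im=p['pixels'][:,:,::-1].copy();u,v=proj(p,T);print(n,u,v)
  cv2.circle(im,(int(round(u)),int(round(v))),1,(0,0,255),-1)
  cx,cy=int(u),int(v);print(cx-40,cy-60)
  o.append(cv2.resize(im[cy-60:cy+60,cx-40:cx+40],(400,600),interpolation=cv2.INTER_CUBIC))
m=np.hstack(o);m=(255*(m/255.)**.6).astype(np.uint8)
cv2.imwrite('pics/m2.png',m)
```

```text
[0.4607913  0.14048783 0.02843498]
side 356.32152964887496 301.5179924279658
316 241
top 272.09261275786054 275.8421780938126
232 215
```

View pics/m2.png

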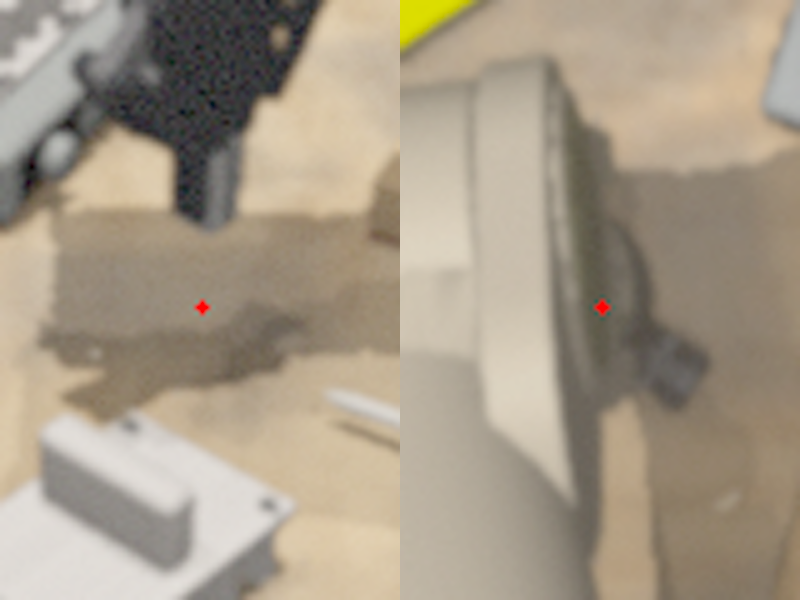

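Run:
```python
from h import *
from scipy.optimize import least_squares
P={n:shot(n) for n in('side','top')}
uv={'side':np.array([357.4,286]),'top':np.array([288.,288.])}
r=least_squares(lambda X:np.concatenate([np.array(proj(P[n],X))-uv[n] for n in uv]),[.46,.14,.03])
print(r.x,r.fun)
for n in uv:
  for z in(0,.03,.05,.08): print(n,z,onplane(P[n],*uv[n],z).round(3))
```

```text
[0.45077721 0.10567711 0.0401272 ] [ 6.62849928  0.45932449 -0.50292242 -7.47683486]
side 0 [0.47  0.049 0.   ]
side 0.03 [0.465 0.092 0.03 ]
side 0.05 [0.462 0.121 0.05 ]
side 0.08 [0.457 0.164 0.08 ]
top 0 [0.435 0.107 0.   ]
top 0.03 [0.435 0.105 0.03 ]
top 0.05 [0.435 0.104 0.05 ]
top 0.08 [0.435 0.101 0.08 ]
```

>>> move_arm(targets=[[[0,0,8],[0,0,0],1],[[0,0,14],[0,0,0],1],[[0,0,19],[0,0,0],1],[[0,0,22],[0,0,0],1],[[0,0,22],[0,0,0],1]])

```text
clock: 8.18
tcp_pos: [0.4609, 0.1404, 0.0064]
orientation: [-0.0, 0.281, 0.96, -0.0]
wrist_force: [0.6, -1.2, -0.1]
finger_gap: -0.0001
grip_force: 0.0
```

>>> move_arm(targets=[[[0,0,1],[0,0,0],1],[[0,0,3],[0,0,0],1],[[0,0,5],[0,0,0],1],[[0,0,7],[0,0,0],1],[[0,0,8],[0,0,0],1]])

```text
clock: 8.8
tcp_pos: [0.461, 0.1404, -0.0015]
orientation: [-0.0, 0.281, 0.96, -0.0]
wrist_force: [-0.1, -1.1, -0.1]
finger_gap: -0.0002
grip_force: 0.0
```

No contact at reported z = -1.5 mm, so the TCP z reading is too low (true tips higher). I'll go on to contact.

>>> move_arm(targets=[[[0,0,4],[0,0,0],1],[[0,0,8],[0,0,0],1],[[0,0,12],[0,0,0],1],[[0,0,15],[0,0,0],1],[[0,0,15],[0,0,0],1]])

```text
clock: 9.43
tcp_pos: [0.4608, 0.1404, -0.0166]
orientation: [-0.0, 0.281, 0.96, -0.0]
wrist_force: [0.4, 0.1, -0.4]
finger_gap: 0.0
grip_force: 0.0
```

>>> move_arm(targets=[[[0,0,1.5],[0,0,0],1],[[0,0,3],[0,0,0],1],[[0,0,4.5],[0,0,0],1],[[0,0,6],[0,0,0],1],[[0,0,6],[0,0,0],1]])

```text
clock: 10.05
tcp_pos: [0.461, 0.1404, -0.0225]
orientation: [-0.0, 0.281, 0.96, -0.0]
wrist_force: [-0.4, 0.9, 0.4]
finger_gap: -0.0001
grip_force: 0.0
```

>>> move_arm(targets=[[[0,0,1],[0,0,0],1],[[0,0,2],[0,0,0],1],[[0,0,3],[0,0,0],1],[[0,0,4],[0,0,0],1],[[0,0,5],[0,0,0],1]])

```text
clock: 10.68
tcp_pos: [0.4611, 0.1404, -0.0274]
orientation: [-0.0, 0.281, 0.96, -0.0]
wrist_force: [-0.5, -0.4, 0.5]
finger_gap: -0.0003
grip_force: 0.0
```

Run:
```python
from h import *
s=env.get_state();print(s['tcp_pos'],s['wrist_force'])
o=[]
for n in('side','top'):
  p=shot(n,n+'6.png');im=p['pixels'][:,:,::-1].copy()
  for X,c in(((.461,.1404,0),(0,0,255)),):
    u,v=proj(p,X);cv2.circle(im,(int(round(u)),int(round(v))),1,c,-1)
  cx,cy=int(u),int(v);print(cx-40,cy-60)
  o.append(cv2.resize(im[cy-60:cy+60,cx-40:cx+40],(400,600),interpolation=cv2.INTER_CUBIC))
m=np.hstack(o);m=(255*(m/255.)**.6).astype(np.uint8)
cv2.imwrite('pics/m3.png',m)
```

```text
[ 0.46108224  0.14043655 -0.02739524] [-0.46026009 -0.36461585  0.46372866]
315 253
233 216
```

View pics/m3.png

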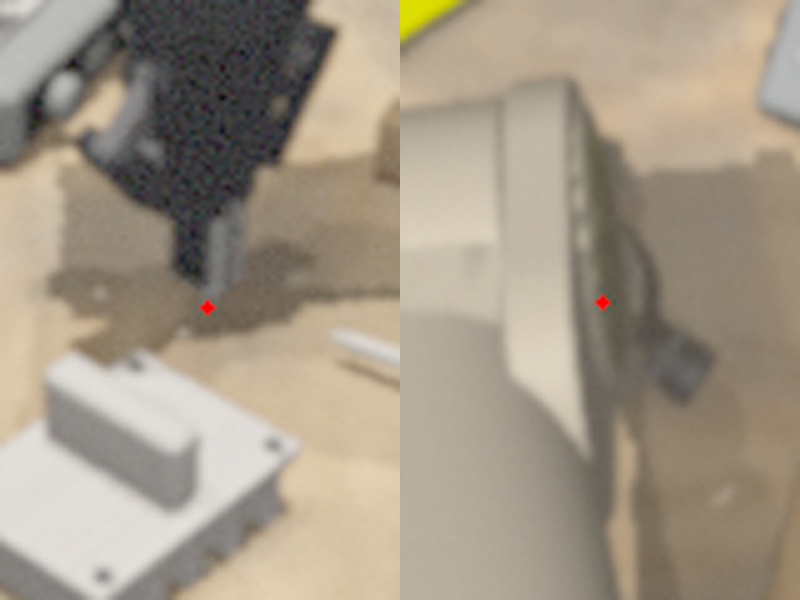

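The tip sits at about (212,290), some 6 mm above the bench point at (207,307). Continuing down slowly.

>>> move_arm(targets=[[[0,0,1],[0,0,0],1],[[0,0,2],[0,0,0],1],[[0,0,3],[0,0,0],1],[[0,0,3.5],[0,0,0],1],[[0,0,3.5],[0,0,0],1]])

```text
clock: 11.4
tcp_pos: [0.4611, 0.1404, -0.0309]
orientation: [0.0, 0.281, 0.96, -0.0]
wrist_force: [0.2, 0.1, 0.2]
finger_gap: -0.0001
grip_force: 0.0
```

>>> move_arm(targets=[[[0,0,1],[0,0,0],1],[[0,0,2],[0,0,0],1],[[0,0,2.5],[0,0,0],1],[[0,0,2.5],[0,0,0],1]])

```text
clock: 11.9
tcp_pos: [0.461, 0.1404, -0.0334]
orientation: [-0.0, 0.281, 0.96, -0.0]
wrist_force: [-0.4, 0.7, 0.6]
finger_gap: 0.0
grip_force: 0.0
```

>>> move_arm(targets=[[[0,0,1],[0,0,0],1],[[0,0,1.5],[0,0,0],1],[[0,0,2],[0,0,0],1],[[0,0,2],[0,0,0],1]])

```text
clock: 12.4
tcp_pos: [0.461, 0.1404, -0.0354]
orientation: [-0.0, 0.281, 0.96, -0.0]
wrist_force: [-0.1, -0.0, 1.4]
finger_gap: -0.0003
grip_force: 0.0
```

>>> move_arm(targets=[[[0,0,1],[0,0,0],1],[[0,0,1.5],[0,0,0],1],[[0,0,2],[0,0,0],1],[[0,0,2],[0,0,0],1]])

```text
clock: 12.9
tcp_pos: [0.4611, 0.1404, -0.0374]
orientation: [-0.0, 0.281, 0.96, -0.0]
wrist_force: [0.0, -1.3, 0.7]
finger_gap: -0.0001
grip_force: 0.0
```

Run:
```python
from h import *
p=shot('side','s7.png');g=cv2.cvtColor(p['pixels'],cv2.COLOR_RGB2GRAY)
g6=cv2.cvtColor(cv2.imread('pics/side6.png'),cv2.COLOR_BGR2GRAY)
for c in(354,356,358,360): print(c,'now',g[300:326,c],'\n    old',g6[300:326,c])
print(proj(p,(.461,.1404,0)),proj(p,(.461,.1404,.01)))
```

```text
354 now [ 21  16  12  19  20  27  21  22  26  12  18  19  21  26  39  57  60  58
  57  55  62  86 109 125 129 132] 
    old [ 16  26  17  14  21  21  13  12  22  34  44  60  61  60  59  62  56  56
  57  62  78 107 126 126 129 129]
356 now [ 28  30  40  47  47  46  43  48  45  48  56  53  51  50  65  73  67  60
  60  57  74 105 120 128 128 129] 
    old [ 38  37  43  43  44  47  47  42  47  45  63  71  66  60  56  58  58  56
  57  59  81 109 125 129 130 129]
358 now [ 37  54  71  75  76  72  74  76  75  72  77  74  77  74  74  72  65  63
  54  53  76 103 124 130 131 135] 
    old [ 73  76  69  76  76  76  71  75  73  73  75  74  65  61  58  54  56  54
  52  62  83 115 128 131 130 131]
360 now [ 53  56  60  62  58  58  59  58  58  56  57  58  58  54  48  55  53  56
  54  59  82 116 131 136 138 145] 
    old [ 63  58  63  64  60  56  59  58  58  53  58  57  58  58  57  53  52  55
  59  71 103 126 133 133 134 139]
(np.float64(355.8382065071094), np.float64(313.6079528162877)) (np.float64(355.97030936779134), np.float64(309.3799073132637))
```

>>> move_arm(targets=[[[0,0,1],[0,0,0],1],[[0,0,1.5],[0,0,0],1],[[0,0,2],[0,0,0],1],[[0,0,2],[0,0,0],1]])

```text
clock: 13.45
tcp_pos: [0.4612, 0.1405, -0.0375]
orientation: [0.0, 0.28, 0.96, 0.0]
wrist_force: [-6.4, -1.2, 19.5]
finger_gap: 0.0002
grip_force: 9.5
```

>>> move_arm(targets=[[[0,0,1],[0,0,0],1],[[0,0,1.5],[0,0,0],1],[[0,0,2],[0,0,0],1],[[0,0,2],[0,0,0],1]])

```text
clock: 13.95
tcp_pos: [0.4613, 0.1405, -0.0376]
orientation: [0.001, 0.28, 0.96, 0.0]
wrist_force: [-12.2, -2.0, 39.0]
finger_gap: 0.0004
grip_force: 19.4
```

Contact came at reported z = -37.5 mm: true z = reading + 37.5 mm. The x and y agree with the picture. Going back to regrasp with that correction.

>>> move_arm(targets=[[[0,0,-60],[0,0,0],-1],[[0,0,-115],[0,0,0],-1],[[31,59,-115],[0,0,0],-1],[[62,118,-115],[0,0,0],-1],[[62,118,-115],[0,0,0],-1]])

```text
clock: 14.58
tcp_pos: [0.4727, 0.2766, 0.0739]
orientation: [0.001, 0.278, 0.96, 0.001]
wrist_force: [-0.9, -0.2, 0.3]
finger_gap: 0.085
grip_force: 0.0
```

>>> move_arm(targets=[[[0,0,0],[0,0,0],-1],[[0,0,40],[0,0,0],-1],[[0,0,65],[0,0,0],-1],[[0,0,65],[0,0,0],-1],[[0,0,65],[0,0,0],-1]])

```text
clock: 15.2
tcp_pos: [0.473, 0.2724, 0.0095]
orientation: [0.0, 0.281, 0.96, 0.0]
wrist_force: [-0.3, -0.1, -0.5]
finger_gap: 0.0853
grip_force: 0.0
```

```bash
python3 -c "
from h import *
to(.4725,.273,-.001,147.3)
p=shot('side','s8.png')"
```

```text
shift [ 0.7  0.2 10.5] turn [0.002 0.003 0.003] clock 15.2 tcp [0.473  0.2724 0.0095] F [-0.3 -0.1 -0.5] gap 0.0853
tool axes
 [[-0.842  0.54   0.001]
 [ 0.54   0.842 -0.   ]
 [-0.001  0.    -1.   ]]
```

>>> move_arm(targets=[[[0,0,5],[0,0,0],-1],[[0,0,9],[0,0,0],-1],[[0,0,9],[0,0,0],1],[[0,0,9],[0,0,0],1],[[0,0,9],[0,0,0],1]], squeeze=40)

```text
clock: 15.88
tcp_pos: [0.4725, 0.2733, -0.0002]
orientation: [0.0, 0.28, 0.96, -0.0]
wrist_force: [-0.1, -0.4, 0.1]
finger_gap: 0.0322
grip_force: 0.0
```

>>> move_arm(targets=[[[0,0,0],[0,0,0],1],[[0,0,0],[0,0,0],1],[[0,0,0],[0,0,0],1]], squeeze=70)

```text
clock: 16.25
tcp_pos: [0.4727, 0.2734, -0.0]
orientation: [0.0, 0.281, 0.96, 0.0]
wrist_force: [-0.4, -0.2, 2.6]
finger_gap: 0.0146
grip_force: 69.9
```

Gripped. Lift and move to above the charger.

>>> move_arm(targets=[[[0,0,-30],[0,0,0],1],[[0,0,-65],[0,0,0],1],[[0,0,-100],[0,0,0],1],[[0,0,-110],[0,0,0],1],[[0,0,-110],[0,0,0],1]])

```text
clock: 16.88
tcp_pos: [0.4724, 0.2732, 0.1093]
orientation: [0.0, 0.281, 0.96, -0.0]
wrist_force: [-0.2, -0.2, -3.2]
finger_gap: 0.0146
grip_force: 69.5
```

Run:
```python
from h import *
to(.584,-.011,.11,161)
p=shot('side','s9.png');print(fitpack(p,g0=(584,-11,-19)).round(1)[:3])
for k in('coarse_cap_center','coarse_cap_bar','charger_top','charger_tips'):
    for d in env.landmark_of(k,p): print(k,np.round(d['centre'],4),round(d['confidence'],2))
```

```text
shift [-247.1 -179.4   -0.7] turn [-0.     0.    -1.358] clock 16.875 tcp [0.4724 0.2732 0.1093] F [-0.2 -0.2 -3.2] gap 0.0146
tool axes
 [[-0.843  0.539  0.   ]
 [ 0.539  0.843 -0.   ]
 [-0.    -0.    -1.   ]]
[[ 39.2 590.  -14.  -19.5]
 [ 39.2 592.  -15.  -19. ]
 [ 39.2 590.  -14.  -19. ]]
coarse_cap_center [0.4721 0.2704 0.1413] 0.64
coarse_cap_center [0.6265 0.2478 0.03  ] 0.57
coarse_cap_bar [0.6242 0.2485 0.0478] 0.93
coarse_cap_bar [0.4733 0.276  0.1526] 0.79
```

Run:
```python
from h import *
S=shot('side');T=shot('top')
S['pixels']=cv2.imread('pics/side1.png')[:,:,::-1];T['pixels']=cv2.imread('pics/top1.png')[:,:,::-1]
xs=np.arange(-28,29,2.);ys=np.arange(-66,67,1.)
def prof(p,x,y,yaw,z):
    g=cv2.cvtColor(p['pixels'],cv2.COLOR_RGB2GRAY).astype(np.float32)
    a=np.radians(yaw);c,s=np.cos(a),np.sin(a);X,Y=np.meshgrid(xs,ys)
    uv=pv(p,np.stack([x+c*X-s*Y,y+s*X+c*Y,0*X+z],-1).reshape(-1,3)/1000)
    return cv2.remap(g,uv[:,0],uv[:,1],1).reshape(X.shape).mean(1)
for n,p in(('side',S),('top',T)):
    print(n,[(yaw,round(prof(p,585,-12,yaw,73)[20:-20].std(),2)) for yaw in np.arange(-22,-15.9,.5)])
    q=prof(p,585,-12,-19,73);print(' '.join(f'{int(y)}:{v:.0f}' for y,v in zip(ys[::2],q[::2])))
# ends along fin direction
for n,p in(('side',S),('top',T)):
    g=cv2.cvtColor(p['pixels'],cv2.COLOR_RGB2GRAY).astype(np.float32)
    a=np.radians(-19);c,s=np.cos(a),np.sin(a)
    X=np.arange(-50,51,2.);o=[]
    for yc in(-50,-30,-10,10,30,50):
        Y=yc+ (0)
        uv=pv(p,np.stack([585+c*X-s*Y,-12+s*X+c*Y,0*X+73],-1)/1000);o.append(cv2.remap(g,uv[:,0],uv[:,1],1).ravel())
    print(n,' '.join(f'{int(y)}:{v:.0f}' for y,v in zip(X,np.mean(o,0))))
    for d in env.regions_of('charger_top',T)[:0]: pass
```

```text
side [(np.float64(-22.0), np.float32(21.74)), (np.float64(-21.5), np.float32(22.04)), (np.float64(-21.0), np.float32(22.31)), (np.float64(-20.5), np.float32(22.54)), (np.float64(-20.0), np.float32(22.71)), (np.float64(-19.5), np.float32(22.84)), (np.float64(-19.0), np.float32(22.92)), (np.float64(-18.5), np.float32(22.95)), (np.float64(-18.0), np.float32(22.93)), (np.float64(-17.5), np.float32(22.87)), (np.float64(-17.0), np.float32(22.74)), (np.float64(-16.5), np.float32(22.56)), (np.float64(-16.0), np.float32(22.36))]
-66:137 -64:142 -62:147 -60:152 -58:159 -56:167 -54:175 -52:179 -50:177 -48:168 -46:152 -44:133 -42:118 -40:115 -38:126 -36:144 -34:162 -32:172 -30:174 -28:167 -26:151 -24:132 -22:116 -20:113 -18:124 -16:144 -14:162 -12:174 -10:176 -8:168 -6:152 -4:132 -2:116 0:113 2:124 4:144 6:164 8:175 10:177 12:169 14:152 16:131 18:114 20:110 22:122 24:143 26:163 28:176 30:178 32:169 34:152 36:130 38:112 40:108 42:120 44:142 46:164 48:176 50:179 52:170 54:153 56:131 58:111 60:98 62:92 64:92 66:93
top [(np.float64(-22.0), np.float32(12.32)), (np.float64(-21.5), np.float32(12.71)), 
[... 986 characters left out ...]
38:103 -36:104 -34:115 -32:138 -30:162 -28:174 -26:177 -24:176 -22:177 -20:178 -18:177 -16:176 -14:175 -12:177 -10:177 -8:175 -6:175 -4:176 -2:179 0:178 2:176 4:175 6:176 8:178 10:177 12:175 14:176 16:179 18:180 20:177 22:175 24:177 26:179 28:179 30:178 32:179 34:180 36:176 38:168 40:158 42:151 44:148 46:148 48:149 50:149
top -50:143 -48:141 -46:138 -44:140 -42:148 -40:153 -38:150 -36:141 -34:142 -32:162 -30:180 -28:187 -26:188 -24:189 -22:189 -20:188 -18:189 -16:189 -14:188 -12:189 -10:189 -8:189 -6:189 -4:189 -2:189 0:189 2:189 4:189 6:189 8:189 10:189 12:189 14:189 16:189 18:189 20:189 22:189 24:189 26:189 28:189 30:189 32:187 34:181 36:168 38:154 40:144 42:141 44:141 46:141 48:142 50:141
```

Stripe fits agree: the pack centre is near (587.2, -13.2) mm with fins at -18.3°. Moving over it.

>>> move_arm(targets=[[[-50,-36,-2],[0,0,-0.3],1],[[-100,-72,-2],[0,0,-0.6],1],[[-150,-108,-2],[0,0,-0.9],1],[[-200,-144,-2],[0,0,-1.2],1],[[-251,-180,-2],[0,0,-1.43],1]])

```text
clock: 17.95
tcp_pos: [0.5876, -0.0155, 0.1117]
orientation: [0.0, 0.158, 0.987, 0.0]
wrist_force: [0.4, 1.0, -3.4]
finger_gap: 0.0147
grip_force: 69.4
```

>>> move_arm(targets=[[[0,0,0],[0,0,0],1],[[0,0,0],[0,0,0],1],[[0,0,0],[0,0,0],1]])

```text
clock: 18.32
tcp_pos: [0.5863, -0.0123, 0.1116]
orientation: [-0.0, 0.158, 0.987, 0.0]
wrist_force: [0.1, 0.4, -2.3]
finger_gap: 0.0147
grip_force: 69.5
```

Run:
```python
from h import *
to(.5872,-.0132,.08,161.7)
for n in('side','top'):
  p=shot(n,n+'10.png')
  for k in('coarse_cap_center','coarse_cap_bar'):
    for d in env.landmark_of(k,p):
      if d['centre'][1]<.15: print(n,k,np.round(d['centre'],4),round(d['confidence'],2))
```

```text
shift [-1.1 -0.6 31.6] turn [-0.    -0.004  0.01 ] clock 18.325 tcp [ 0.5863 -0.0123  0.1116] F [ 0.1  0.4 -2.3] gap 0.0147
tool axes
 [[-0.95   0.312 -0.001]
 [ 0.312  0.95   0.   ]
 [ 0.001 -0.    -1.   ]]
side coarse_cap_center [ 0.5865 -0.0152  0.1433] 0.6
side coarse_cap_bar [ 0.5874 -0.0112  0.1553] 0.86
```

>>> move_arm(targets=[[[-1,-0.6,12],[0,0,0],1],[[-1,-0.6,24],[0,0,0],1],[[-1,-0.6,32],[0,0,0],1],[[-1,-0.6,32],[0,0,0],1],[[-1,-0.6,32],[0,0,0],1]])

```text
clock: 19.25
tcp_pos: [0.5879, -0.0145, 0.0798]
orientation: [0.0, 0.159, 0.987, -0.0]
wrist_force: [0.7, 0.2, -3.2]
finger_gap: 0.0144
grip_force: 69.5
```

>>> move_arm(targets=[[[0,0,2],[0,0,0],1],[[0,0,4],[0,0,0],1],[[0,0,6],[0,0,0],1],[[0,0,8],[0,0,0],1]])

```text
clock: 19.75
tcp_pos: [0.5877, -0.0145, 0.0716]
orientation: [0.0, 0.159, 0.987, -0.0]
wrist_force: [-0.6, -0.3, -2.5]
finger_gap: 0.0148
grip_force: 69.5
```

>>> move_arm(targets=[[[0,1,0],[0,0,0],1],[[0,1,2],[0,0,0],1],[[0,1,4],[0,0,0],1],[[0,1,4],[0,0,0],1]])

```text
clock: 20.25
tcp_pos: [0.5879, -0.0135, 0.0675]
orientation: [-0.0, 0.159, 0.987, -0.0]
wrist_force: [0.3, -0.6, -2.3]
finger_gap: 0.0143
grip_force: 69.5
```

```bash
python3 -c "
from h import *
to(.5872,-.0132,.049,161.7)"
```

```text
shift [ 0.7  0.1 18.5] turn [-0.001 -0.002  0.001] clock 20.25 tcp [ 0.5879 -0.0135  0.0675] F [ 0.3 -0.6 -2.3] gap 0.0143
tool axes
 [[-0.95   0.314 -0.   ]
 [ 0.314  0.95  -0.   ]
 [ 0.    -0.    -1.   ]]
```

No contact 5 mm below the tip height: the fins are entering. Continue.

>>> move_arm(targets=[[[0,0,2],[0,0,0],1],[[0,0,4],[0,0,0],1],[[0,0,6],[0,0,0],1],[[0,0,8],[0,0,0],1]])

```text
clock: 20.75
tcp_pos: [0.588, -0.0135, 0.0595]
orientation: [0.0, 0.159, 0.987, -0.0]
wrist_force: [0.2, -0.1, -2.0]
finger_gap: 0.0148
grip_force: 69.5
```

>>> move_arm(targets=[[[0,0,2],[0,0,0],1],[[0,0,4],[0,0,0],1],[[0,0,6],[0,0,0],1],[[0,0,8],[0,0,0],1]])

```text
clock: 21.25
tcp_pos: [0.5881, -0.0136, 0.0516]
orientation: [0.0, 0.159, 0.987, -0.0]
wrist_force: [-0.7, -1.0, -2.6]
finger_gap: 0.015
grip_force: 69.5
```

>>> move_arm(targets=[[[0,0,1],[0,0,0],1],[[0,0,2],[0,0,0],1],[[0,0,3],[0,0,0],1],[[0,0,3.5],[0,0,0],1],[[0,0,3.5],[0,0,0],1]])

```text
clock: 21.88
tcp_pos: [0.5881, -0.0135, 0.049]
orientation: [0.0, 0.159, 0.987, -0.0]
wrist_force: [-3.1, 0.3, 4.6]
finger_gap: 0.0149
grip_force: 70.5
```

It stopped at 49.0 mm, exactly the home height. A slight press, then release, retreat, and look.

>>> move_arm(targets=[[[0,0,1],[0,0,0],1],[[0,0,1],[0,0,0],1],[[0,0,0],[0,0,0],-1],[[0,0,0],[0,0,0],-1],[[0,0,0],[0,0,0],-1]])

```text
clock: 22.5
tcp_pos: [0.5881, -0.0135, 0.0479]
orientation: [-0.0, 0.159, 0.987, -0.0]
wrist_force: [0.9, -0.1, 0.4]
finger_gap: 0.0686
grip_force: 0.0
```

>>> move_arm(targets=[[[0,0,0],[0,0,0],-1],[[0,0,-20],[0,0,0],-1],[[0,0,-70],[0,0,0],-1],[[0,0,-130],[0,0,0],-1],[[0,0,-150],[0,0,0],-1]])

```text
clock: 23.12
tcp_pos: [0.5901, -0.0138, 0.2026]
orientation: [0.003, 0.159, 0.987, -0.0]
wrist_force: [0.4, -0.5, -0.5]
finger_gap: 0.0854
grip_force: 0.0
```

>>> move_arm(targets=[[[60,0,-20],[0,0,0],-1],[[120,0,-20],[0,0,0],-1],[[120,0,-20],[0,0,0],-1]])

```text
clock: 23.5
tcp_pos: [0.4692, 0.0255, 0.218]
orientation: [-0.002, 0.158, 0.987, -0.0]
wrist_force: [-0.3, -0.8, 0.1]
finger_gap: 0.0857
grip_force: 0.0
```

Run:
```python
from h import *
s=env.get_state();print(s['clock'],s['tcp_pos'],s['finger_gap'])
o=[]
for n in('side','top'):
  p=shot(n,n+'11.png')
  for k in('coarse_cap_center','coarse_cap_bar'):
    for d in env.landmark_of(k,p):
      if d['centre'][1]<.15: print(n,k,np.round(d['centre'],4),round(d['confidence'],2))
  u,v=map(int,proj(p,(.587,-.013,.08)))
  o.append(cv2.resize(p['pixels'][v-60:v+60,u-60:u+60,::-1],(400,400),interpolation=cv2.INTER_CUBIC))
cv2.imwrite('pics/end.png',np.hstack(o))
```

```text
23.5 [0.46920535 0.02554115 0.21796169] 0.08565124995078242
side coarse_cap_center [ 0.5843 -0.0174  0.0806] 0.6
side coarse_cap_bar [ 0.5876 -0.0118  0.094 ] 0.57
```

View pics/end.png

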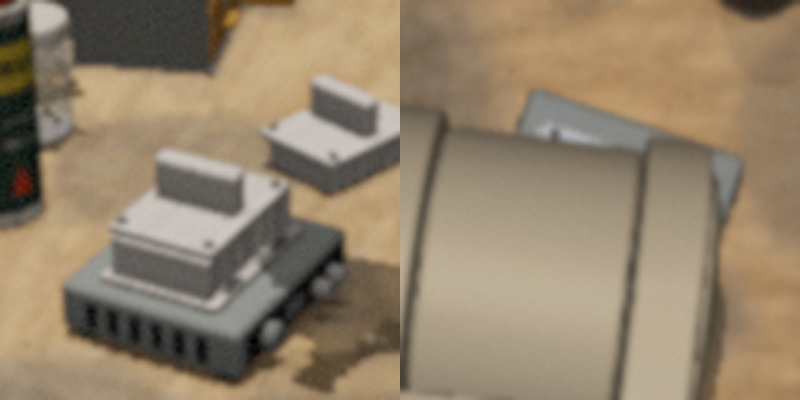

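The side view shows the cap's plate lying flat on the pack at (200,215), and the fine cap untouched at (330,140). The cap centre reads z ≈ 0.080, against 0.079 when home.

```bash
python3 -c "
from workcell import env
print(env.hand_in())"
```

```text
the job is handed in; nothing more can be done
None
```

The five-fin cap is fitted fully home on the charger, released and handed in at about 24 s of the 58 s limit. The first grasp closed on air because the tool height read about 37 mm too low; I corrected that with a touch on the bench. The seven-fin cap and the yellow look-alike were not touched.

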